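Kit the gluing tray, leave the look-alikes

TASK

Load the grey four-bay tray for the next regluing job, each thing centred on the pad of its own colour: the white glue bottle upright on the white pad, the blue glue bottle upright on the blue pad, the cork sanding block flat on the cork pad and the dark grey angle box flat on the black pad, these last two with their long side along the pad's long side. The amber bottle and the green carton do not belong to the job: leave them undisturbed where they are.

Things in the scene. Friction and masses are not known exactly. Their poses are not given: they have to be found in the camera images.
- glue_white_mid (a point): centre (27.5 mm above its foot) of the small white glue bottle with a cream cap, standing; 27 mm diameter, 55 mm tall; straight body up to 44 mm, narrower cap (14 mm) above. z is its upright axis. About 50 g. Belongs in the tray, on the white pad.
- glue_blue_mid (a point): centre (30 mm above its foot) of the small blue glue bottle with a cream cap, standing; 27 mm diameter, 60 mm tall; straight body up to 49 mm, narrower cap (14 mm) above. z is its upright axis. About 50 g. Belongs in the tray, on the blue pad.
- sanding_block_mid (a point): centre (15 mm above its underside) of the speckled brown cork sanding block, lying flat; 52 mm (x) by 94 mm (y, its long side) by 30 mm tall. About 60 g. Belongs in the tray, on the cork pad.
- angle_box_mid (a point): centre (13 mm above its underside) of the dark grey digital angle box with a small display, lying flat; 46 mm (x) by 66 mm (y, its long side) by 26 mm tall. About 130 g. Belongs in the tray, on the black pad.
- amber_bottle_mid (a point): centre (29 mm above its foot) of the brown-amber bottle with a black cap, standing; 27 mm diameter, 58 mm tall. Looks like the glue bottles but does not belong: leave it where it stands.
- tee_box_mid (a point): centre (13 mm above its underside) of the dark green printed carton near the tray, lying flat; 52 mm (x) by 86 mm (y) by 26 mm. Shaped like the sanding block but does not belong: leave it where it lies. (A similar carton far back at the left is fixed clutter.)
- white_pad_top (a point): top centre of the white pad (fixed, top 7 mm over the bench, 74 mm along x, 112 mm along y), in any one of the four bays of a shallow grey tray fixed on the bench. z up. Bay inside 80 x 118 mm; its 4 mm thick walls rise 4 mm above the pad: hold low things in their upper half when setting down. Pad centres are 84 mm apart along x, 122 mm along y.
- blue_pad_top (a point): top centre of the blue pad (fixed, top 7 mm over the bench, 74 mm along x, 112 mm along y), in any one of the four bays of a shallow grey tray fixed on the bench. z up. Bay inside 80 x 118 mm; its 4 mm thick walls rise 4 mm above the pad: hold low things in their upper half when setting down. Pad centres are 84 mm apart along x, 122 mm along y.
- cork_pad_top (a point): top centre of the brown cork pad (fixed, top 7 mm over the bench, 74 mm along x, 112 mm along y), in any one of the four bays of a shallow grey tray fixed on the bench. z up. Bay inside 80 x 118 mm; its 4 mm thick walls rise 4 mm above the pad: hold low things in their upper half when setting down. Pad centres are 84 mm apart along x, 122 mm along y.
- black_pad_top (a point): top centre of the black rubber pad (fixed, top 7 mm over the bench, 74 mm along x, 112 mm along y), in any one of the four bays of a shallow grey tray fixed on the bench. z up. Bay inside 80 x 118 mm; its 4 mm thick walls rise 4 mm above the pad: hold low things in their upper half when setting down. Pad centres are 84 mm apart along x, 122 mm along y.
Mind the look-alikes: they are no part of the job. Leave any red or turquoise look-alike of the part that bears glue_white_mid alone.

How it is judged:
At the end, for the whole second after the job is handed in: Each of the four rests on its own pad, released and still: centre within 12 mm, height within 4 mm, upright or flat within 0.1 rad; block and angle box along the pad within 0.25 rad, either way round. Amber bottle and carton within 20 mm of their start, not tipped beyond 0.1 rad (horizontal distance between glue_white_mid and white_pad_top below 0.012 m and z of glue_white_mid in the frame of white_pad_top between 0.0235 and 0.0315 m and angle between each of glue_white_mid, glue_blue_mid, sanding_block_mid, angle_box_mid, amber_bottle_mid, tee_box_mid's own z axis and vertical below 0.1 rad and linear speed of each of glue_white, glue_blue, sanding_block, angle_box below 0.02 m/s and horizontal distance between glue_blue_mid and blue_pad_top below 0.012 m and z of glue_blue_mid in the frame of blue_pad_top between 0.026 and 0.034 m and horizontal distance between sanding_block_mid and cork_pad_top below 0.012 m and z of sanding_block_mid in the frame of cork_pad_top between 0.011 and 0.019 m and angle between the y axis of sanding_block_mid and the y axis of cork_pad_top, either way round below 0.25 rad and horizontal distance between angle_box_mid and black_pad_top below 0.012 m and z of angle_box_mid in the frame of black_pad_top between 0.009 and 0.017 m and angle between the y axis of angle_box_mid and the y axis of black_pad_top, either way round below 0.25 rad and distance of each of amber_bottle_mid, tee_box_mid from where it was at the start of the episode below 0.02 m); the robot touches nothing.
It fails at once if the amber bottle or the green carton was moved by more than 20 mm (distance of any of amber_bottle_mid, tee_box_mid from where it was at the start of the episode above 0.02 m).
It also fails if it takes over 101 s, if anything falls off the work surface, if the arm or the gripper's body presses on something with over 40 N, if the wrist force passes 120 N, or if a joint passes its speed limit or range.

ROBOT

A 6-joint arm with a two-finger parallel gripper is mounted at the origin on a cart in front of the work surface, level with it; the furniture and walls round the work are solid. World frame = base frame: x ahead of the robot, y to its left, z up, the work surface at z = 0. Lengths are in m, angles in rad, forces in N, time in s.
With the tool pointing down it reaches from about 0.275 to 0.875 m from the base axis. Payload 12.5 kg.
Tool frame: the origin (TCP) lies at the very end of the fingers, on their centre line; the grasp point (between the pads) lies 19 mm behind it (bot.grasp_offset is the distance from the TCP to the grasp point, in m); z points along the fingers, y is the direction in which the jaws open and shut (so a half turn about z gives the same grasp; the last joint's range is limited). The gripper opens to 85 mm and grips with 20 to 120 N. Pads are 22 mm wide; open, the fingers measure 114 mm over their backs; the gripper's body (76 mm by 85 mm) begins 54 mm behind the grasp point. The pads swing forward as they close: fully open they stand 13 mm farther back than shut.
Start: joints at [1.186, 0.351, 1.652, -0, 1.139, -0.085], TCP at [0.162, 0.525, 0.231] pointing down, gripper open.
Joint ranges: [-2.75, 2.75], [-0.79, 2.1], [0.01, 2.65], [-1.57, 4.71], [0.07, 3.14], [-2.87, 2.87]. Speed limits (rad/s): [2.22, 2.22, 2.79, 3.14, 3.14, 3.14].

INTERFACE

Orientations are given as a unit quaternion [x, y, z, w].
In Python, from bench import bot gives the robot as it stands.
- The arm moves only by the tool servo_tool, never from a script. Its argument "series" is a list of rows, each an object of numbers: "tx", "ty", "tz": the shift along the world's x, y, z in mm; "yaw": the turn about the world's z in rad; "gripper": the opening in per cent of the stroke, from 0 (shut) to 100 (fully open). A call has 1 to 10 rows; each row is the pose to reach, as a shift and turn from the pose commanded when the call began; what a row does not reach only later rows make up. A row lasts 1/10 s, in which the tool goes at most 50 mm and 8.59 degrees, less where a joint would pass 70% of its speed; a pose out of reach is approached as far as the arm can. A call with a gripper value outside its range is refused whole. The fingers move at their own pace and stop on an object; "squeeze" is the grip in N (left out, the last holds). Time passes only in rows, so rows that repeat a pose let the fingers close. It gives the time, the measured TCP pose, the force and the opening at its end, in the units of the state.
- bot.observe(): the state, without advancing time (a new reading comes with each control period).
- bot.read_camera(name): name is "scene" or "side" or "wrist"; returns a dict with "color" (384x512x3 uint8, red, green, blue), "range_z" (384x512 float32, m along the optical axis (not along the pixel's ray), 0 where there is no reading), "vertical_fov" (degrees; the focal length in pixels is half the picture's height over the tangent of half this angle, whatever the lens; pixels are square), "cx", "cy" (the principal point, pixels), "rvec" (rotation vector, rad) and "tvec" (3), from world to camera coordinates, as OpenCV has them; the wrist camera has in their place "hand_eye" (4x4, takes a point from camera to tool coordinates, whose origin is the TCP and whose axes are the flange's). Camera axes: x right, y down, z forward; pixel columns grow to the right and rows downward; lengths in m; the calibration is good to about 2 mm. A picture is of the moment at which its call begins: read the wrist's pose just before it.
- bot.hand_in(): hands the job in, once; it reports no verdict.
The state is a dict: "time": time; "qpos": joint angles; "qvel": joint speeds; "effort": joint torques, N m; "ee_pos": TCP position; "ee_rot": TCP orientation; "contact_force": force on the tool from outside, world axes, zero at the start; "torque": the same for the moment, N m; "grip_width": finger opening in m.
Only numpy, scipy, OpenCV 4.12 (cv2) and the standard library are available. Lean on these libraries where they do the work, as an engineer would, in place of code of your own. Each camera call takes 0.05 s, during which the arm holds its last target.

## Working session

There is one attempt and no reset: what is moved stays moved. The work goes in short steps, Python scripts to look and compute and a tool call to move; the robot and the scene stay as the last step left them, time stands still between calls to the robot, and variables do not carry over. Pictures are saved under pics/ and viewed, and the job is handed in when it is done.

Besides the shell and the picture viewer there is one more tool, called after "Emit:" by a JSON object that holds its "name" and its "arguments", one argument or row to a line. servo_tool: Moves the arm, as the interface text tells. Its arguments: {"type":"object","properties":{"series":{"type":"array","items":{"type":"object","properties":{"tx":{"type":"number"},"ty":{"type":"number"},"tz":{"type":"number"},"yaw":{"type":"number"},"gripper":{"type":"number"}}}},"squeeze":{"type":"number"}},"required":["series"]}

```bash
mkdir -p pics; ls
cat > h.py <<'E'
import numpy as np,cv2
from bench import bot
def grab(n):
    s=bot.observe(); c=bot.read_camera(n); return s,c
def save(c,p): cv2.imwrite(p,cv2.cvtColor(c["color"],cv2.COLOR_RGB2BGR))
def cloud(c,s=None):
    H,W=c["range_z"].shape; f=H/2/np.tan(np.radians(c["vertical_fov"])/2)
    u,v=np.meshgrid(np.arange(W),np.arange(H)); z=c["range_z"]
    P=np.stack([(u-c["cx"])/f*z,(v-c["cy"])/f*z,z],-1)
    if "rvec" in c:
        R=cv2.Rodrigues(np.array(c["rvec"],float))[0]; return (P-np.array(c["tvec"]).ravel())@R
    from scipy.spatial.transform import Rotation as Ro
    T=np.array(c["hand_eye"]); P=P@T[:3,:3].T+T[:3,3]
    return P@Ro.from_quat(s["ee_rot"]).as_matrix().T+np.array(s["ee_pos"])
E
python3 - <<'E'
from h import *
for n in ["scene","side","wrist"]:
    s,c=grab(n); save(c,f"pics/{n}0.png"); np.savez(f"{n}0.npz",P=cloud(c,s),C=c["color"])
    P=cloud(c,s); print(n,c["vertical_fov"],P[192,256],[k for k in c])
print(s)
E
```

```text
pics
scene 54.09503546205172 [0.56241142 0.17858365 0.00691663] ['color', 'range_z', 'vertical_fov', 'cx', 'cy', 'rvec', 'tvec']
side 56.49752305568949 [0.51273539 0.30885779 0.02654822] ['color', 'range_z', 'vertical_fov', 'cx', 'cy', 'rvec', 'tvec']
wrist 71.04168271540483 [ 0.43026944  0.45638363 -0.71640473] ['color', 'range_z', 'vertical_fov', 'cx', 'cy', 'hand_eye']
{'time': 0.1, 'qpos': array([ 1.18642773e+00,  3.51180005e-01,  1.65240021e+00, -8.66252694e-06,
        1.13909866e+00, -8.46127845e-02]), 'qvel': array([-0.00256223,  0.00054962, -0.00159909, -0.00089687,  0.00079939,
        0.00191088]), 'effort': array([ 4.01149455e-04, -5.06837046e+01, -2.91880167e+01, -1.31732495e-04,
        2.61757297e-03, -2.48671637e-05]), 'ee_pos': array([0.16227264, 0.5251843 , 0.23079829]), 'ee_rot': array([ 1.49315592e-01,  9.88789441e-01, -5.29160563e-04, -1.22365085e-04]), 'contact_force': array([0.26317714, 0.39331756, 0.23352673]), 'torque': array([-0.0085655 , -0.03563946, -0.00922539]), 'grip_width': 0.08517915480807559}
```

View pics/scene0.png

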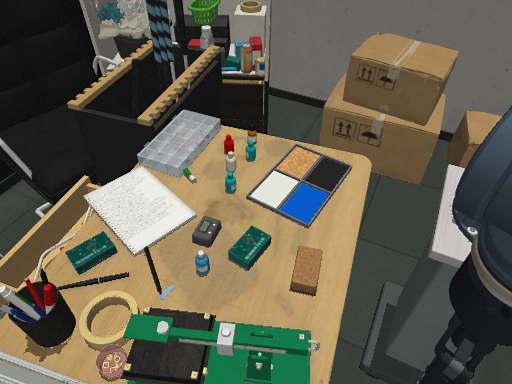

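View pics/side0.png

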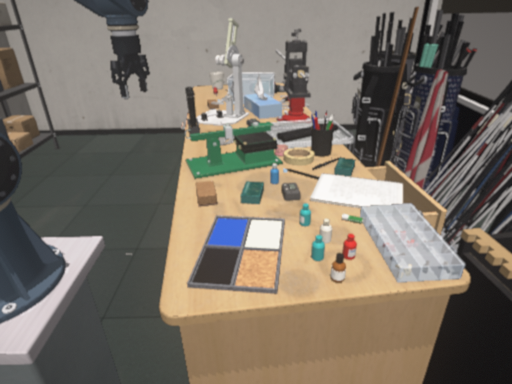

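View pics/wrist0.png

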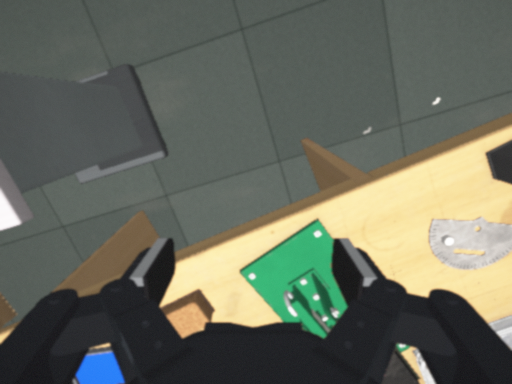

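The scene picture shows the white bottle at (231,160), tightly surrounded by a red one (229,145), turquoise ones (251,152) and (230,182) and the amber one (252,136). The blue bottle is at (202,262), the cork block at (307,270), the angle box at (207,231), the green carton at (250,247) and the tray at (300,185). Next I'll fuse the two clouds into a top view.

```bash
cat > top.py <<'E'
from h import *
import sys
def top(out,tag,x0=.2,x1=.95,y0=-.2,y1=.55,sc=1000/1.25/1.0):
    n=int((x1-x0)*sc),int((y1-y0)*sc); img=np.zeros((n[0],n[1],3),np.uint8); zb=np.full(n,-1.)
    for k in ["side","scene"]:
        d=np.load(f"{k}{tag}.npz"); P=d["P"].reshape(-1,3);C=d["C"].reshape(-1,3)
        i=((x1-P[:,0])*sc).astype(int); j=((y1-P[:,1])*sc).astype(int)
        m=(i>=0)&(i<n[0])&(j>=0)&(j<n[1])&(P[:,2]>-.02)&(P[:,2]<.15)
        for a,b,z,c in zip(i[m],j[m],P[m,2],C[m]):
            sl=(slice(a,a+2),slice(b,b+2))
            if z>zb[a,b]-.003: img[sl]=c[::-1]; zb[sl]=z
    for t in np.arange(-1,1.01,.1):
        if y0<t<y1: j=int((y1-t)*sc); cv2.line(img,(j,0),(j,n[0]),(90,90,255),1); cv2.putText(img,f"{t:.1f}",(j,10),0,.4,(0,0,255))
        if x0<t<x1: i=int((x1-t)*sc); cv2.line(img,(0,i),(n[1],i),(90,90,255),1); cv2.putText(img,f"{t:.1f}",(0,i),0,.4,(0,0,255))
    cv2.imwrite(out,img)
if __name__=="__main__": top("pics/top0.png","0")
E
python3 top.py
```

```text
(no output)
```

View pics/top0.png

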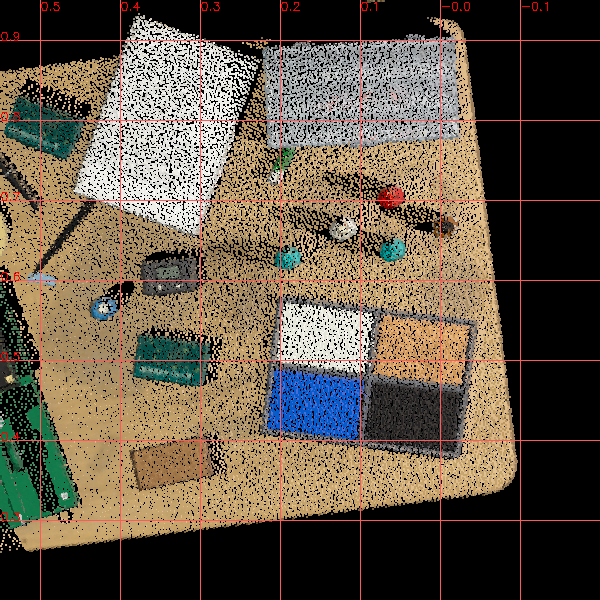

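The top view shows everything separated. The tray's long axis runs roughly along world y, tilted a little. Now precise fits.

```bash
cat > fit.py <<'E'
from h import *
from scipy.optimize import least_squares
def load(tag,k): 
    d=np.load(f"{k}{tag}.npz"); return d["P"].reshape(-1,3),d["C"].reshape(-1,3).astype(int)
def box(P,cx,cy,r,z0,z1):
    m=(np.hypot(P[:,0]-cx,P[:,1]-cy)<r)&(P[:,2]>z0)&(P[:,2]<z1); return m
def rect(p):
    (c,s,a)=cv2.minAreaRect((p[:,:2]*1000).astype(np.float32)); 
    if s[0]<s[1]: a+=90; s=s[::-1]
    a=(a+90)%180-90
    return np.round(c,1),np.round(s,1),round(a,1)   # angle of long side from world x (deg)
def cyl(p,r=.0135):
    f=lambda c:np.hypot(p[:,0]-c[0],p[:,1]-c[1])-r
    c0=p[:,:2].mean(0); return least_squares(f,c0,loss="soft_l1",f_scale=.001).x
E
python3 - <<'E'
from fit import *
for k in ["scene","side"]:
    P,C=load("0",k); print(k)
    for n,x,y,z in [("cork",.47,.34,.03),("angle",.61,.34,.026),("carton",.50,.335,.026)]:
        m=box(P,x,y,.07,z-.006,z+.006); p=P[m]; print(n,len(p),rect(p),np.round(np.median(p[:,2]),4),"mean",p.mean(0).round(4))
    for n,x,y,h in [("white",.665,.122,.044),("blue",.565,.42,.049),("amber",.665,0,.046),("red",.702,.062,.044),("tqA",.637,.06,.044),("tqB",.63,.192,.044)]:
        m=box(P,x,y,.03,.008,h-.003); c=cyl(P[m]); t=P[box(P,x,y,.03,.05,.08)]
        print(n,m.sum(),c.round(4),"cap",t.mean(0).round(4),t[:,2].max().round(4) if len(t) else 0)
    T=box(P,.51,.09,.2,-.002,.02)
    R,G,B=C.T
    for n,m in [("white",(C.min(1)>190)),("blue",(B>R+80)),("corkp",(R>200)&(B<140)&(R>G+50)),("black",(C.max(1)<60))]:
        x,y={"white":(.53,.142),"blue":(.447,.155),"corkp":(.515,.022),"black":(.43,.035)}[n]
        p=P[m&box(P,x,y,.075,-.002,.02)]; print(n,len(p),rect(p),np.median(p[:,2]).round(4),p.mean(0).round(4))
E
```

```text
scene
cork 812 (array([499.5, 337.9]), array([87.5, 52.8]), 81.7) 0.0262 mean [0.4991 0.3394 0.0262]
angle 439 (array([605.1, 341.9]), array([61.6, 43.5]), -82.5) 0.0258 mean [0.6033 0.344  0.0254]
carton 873 (array([499.3, 337.9]), array([87.5, 53.1]), 81.7) 0.0261 mean [0.4985 0.3404 0.026 ]
white 115 [0.6648 0.1216] cap [0.6636 0.1236 0.0534] 0.0558
blue 199 [0.5651 0.4218] cap [0.5633 0.424  0.0579] 0.0617
amber 106 [ 0.6674 -0.0064] cap [ 0.6659 -0.0029  0.0555] 0.06
red 111 [0.7048 0.0615] cap [0.7032 0.0633 0.0531] 0.0551
tqA 111 [0.6384 0.0593] cap [0.6373 0.0617 0.0536] 0.056
tqB 129 [0.6278 0.1906] cap [0.6265 0.1937 0.0534] 0.056
white 899 (array([527.7, 145.4]), array([112.4,  73.4]), 82.2) 0.0071 [0.5272 0.1475 0.0071]
blue 1045 (array([444.3, 155.7]), array([115. ,  73.8]), 82.9) 0.0072 [0.4436 0.1583 0.0072]
corkp 478 (array([511.5,  25.2]), array([109. ,  73.2]), 82.0) 0.0072 [0.5128 0.0277 0.0072]
black 832 (array([424.9,  35.7]), array([123.4,  80.3]), 82.4) 0.0072 [0.4273 0.0367 0.0072]
side
cork 285 (array([501.5, 334.9]), array([89.9, 52. ]), 81.2) 0.0269 mean [0
[... 311 characters left out ...]
 0.4179 0.0566] 0.0621
amber 249 [ 0.6686 -0.0066] cap [ 0.668  -0.01    0.0564] 0.0608
red 197 [0.7059 0.0613] cap [0.705  0.0587 0.054 ] 0.0569
tqA 194 [0.6397 0.0592] cap [0.6389 0.0562 0.054 ] 0.0562
tqB 152 [0.6289 0.191 ] cap [0.6289 0.1874 0.0547] 0.0566
white 876 (array([529.6, 140. ]), array([118.6,  73.1]), 82.8) 0.0076 [0.5297 0.1389 0.0077]
blue 837 (array([446.3, 151.3]), array([117. ,  73.1]), 82.7) 0.0076 [0.4469 0.1505 0.0076]
corkp 608 (array([514.9,  21.6]), array([106.1,  70.5]), 82.2) 0.0075 [0.5121 0.0181 0.0075]
black 0 (array([0., 0.]), array([0., 0.]), 0.0) nan [nan nan nan]
  return _methods._mean(a, axis=axis, dtype=dtype,
  ret = ret.dtype.type(ret / rcount)
<stdin>:13: RuntimeWarning: Mean of empty slice.
  ret = um.true_divide(
```

Run:
```python
from fit import *
for k in ["scene","side"]:
    P,C=load("0",k); print(k)
    for n,x,y,z in [("cork",.37,.34,.03),("angle",.606,.34,.026)]:
        m=box(P,x,y,.07,z-.004,z+.006); p=P[m]; print(n,len(p),rect(p),np.round(np.median(p[:,2]),4))
        m=box(P,x,y,.07,.005,z+.006); p=P[m]; print(n,"all",len(p),rect(p))
    m=box(P,.46,.5,.5,.03,.3)&(P[:,0]>.25)
    p=P[m]
    # tall stuff map
    for y0 in np.arange(-.1,.7,.1): 
        q=p[(p[:,1]>=y0)&(p[:,1]<y0+.1)]
        print(round(y0,1),[round(float(q[(q[:,0]>=x)&(q[:,0]<x+.1),2].max(initial=0)),3) for x in np.arange(.3,.9,.1)])
```

```text
scene
cork 970 (array([371.2, 337.7]), array([90.8, 49.9]), -77.8) 0.0304
cork all 1114 (array([371.3, 337.7]), array([90.9, 50. ]), -77.9)
angle 413 (array([604.9, 340.8]), array([61. , 41.4]), -85.1) 0.0259
angle all 690 (array([627.1, 340.2]), array([96.4, 67.2]), -4.0)
-0.1 [0.0, 0.0, 0.0, 0.0, 0.0, 0.0, 0.0]
0.0 [0.0, 0.0, 0.0, 0.056, 0.055, 0.0, 0.0]
0.1 [0.0, 0.0, 0.0, 0.056, 0.039, 0.04, 0.0]
0.2 [0.032, 0.0, 0.0, 0.043, 0.039, 0.039, 0.0]
0.3 [0.034, 0.031, 0.0, 0.03, 0.0, 0.0, 0.0]
0.4 [0.0, 0.0, 0.062, 0.0, 0.0, 0.0, 0.0]
0.5 [0.139, 0.142, 0.132, 0.0, 0.0, 0.0, 0.0]
0.6 [0.0, 0.125, 0.132, 0.142, 0.147, 0.0, 0.0]
side
cork 292 (array([373.7, 333.4]), array([94.4, 49.5]), -78.1) 0.0308
cork all 426 (array([373.5, 333.3]), array([94.4, 49.8]), -78.1)
angle 165 (array([606.9, 336.5]), array([59.6, 41.2]), -82.0) 0.0265
angle all 309 (array([628.9, 334.4]), array([91.2, 65.3]), 0.0)
-0.1 [0.0, 0.0, 0.0, 0.0, 0.0, 0.0, 0.0]
0.0 [0.0, 0.0, 0.0, 0.056, 0.057, 0.0, 0.0]
0.1 [0.0, 0.0, 0.0, 0.057, 0.039, 0.04, 0.0]
0.2 [0.032, 0.031, 0.0, 0.0, 0.039, 0.039, 0.0]
0.3 [0.033, 0.032, 0.0, 0.0, 0.0, 0.0, 0.0]
0.4 [0.0, 0.0, 0.062, 0.0, 0.0, 0.0, 0.0]
0.5 [0.139, 0.141, 0.132, 0.0, 0.0, 0.0, 0.0]
0.6 [0.0, 0.124, 0.131, 0.0, 0.144, 0.0, 0.0]
```

Emit:
{"name": "servo_tool", "arguments": {
  "series": [
    {"tx":30,"ty":-27,"yaw":-0.14,"gripper":100},
    {"tx":60,"ty":-54,"yaw":-0.28},
    {"tx":90,"ty":-81,"yaw":-0.42},
    {"tx":120,"ty":-108,"yaw":-0.56},
    {"tx":150,"ty":-135,"tz":-20,"yaw":-0.7},
    {"tx":180,"ty":-162,"tz":-50,"yaw":-0.84},
    {"tx":200,"ty":-180,"tz":-80,"yaw":-0.98},
    {"tx":210,"ty":-189,"tz":-110,"yaw":-1.058},
    {"tx":210,"ty":-189,"tz":-130,"yaw":-1.058},
    {"tx":210,"ty":-189,"tz":-130,"yaw":-1.058}
  ]
}}

```text
invalid input at $.series[0]: expected keys tx, ty, tz, yaw, gripper
```

Emit:
{"name": "servo_tool", "arguments": {
  "series": [
    {"tx":30,"ty":-27,"tz":0,"yaw":-0.14,"gripper":100},
    {"tx":60,"ty":-54,"tz":0,"yaw":-0.28,"gripper":100},
    {"tx":90,"ty":-81,"tz":0,"yaw":-0.42,"gripper":100},
    {"tx":120,"ty":-108,"tz":0,"yaw":-0.56,"gripper":100},
    {"tx":150,"ty":-135,"tz":-20,"yaw":-0.7,"gripper":100},
    {"tx":180,"ty":-162,"tz":-50,"yaw":-0.84,"gripper":100},
    {"tx":200,"ty":-180,"tz":-80,"yaw":-0.98,"gripper":100},
    {"tx":210,"ty":-189,"tz":-110,"yaw":-1.058,"gripper":100},
    {"tx":210,"ty":-189,"tz":-130,"yaw":-1.058,"gripper":100},
    {"tx":210,"ty":-189,"tz":-130,"yaw":-1.058,"gripper":100}
  ]
}}

```text
time: 1.15
ee_pos: [0.3714, 0.3352, 0.099]
ee_rot: [0.628, 0.778, -0.002, -0.001]
contact_force: [-0.2, 0.5, 0.4]
grip_width: 0.0853
```

Emit:
{"name": "servo_tool", "arguments": {
  "series": [
    {"tx":0,"ty":1,"tz":-30,"yaw":0,"gripper":100},
    {"tx":0,"ty":1,"tz":-60,"yaw":0,"gripper":100},
    {"tx":0,"ty":1,"tz":-85,"yaw":0,"gripper":100},
    {"tx":0,"ty":1,"tz":-93,"yaw":0,"gripper":100},
    {"tx":0,"ty":1,"tz":-93,"yaw":0,"gripper":50},
    {"tx":0,"ty":1,"tz":-93,"yaw":0,"gripper":40},
    {"tx":0,"ty":1,"tz":-93,"yaw":0,"gripper":40},
    {"tx":0,"ty":1,"tz":-93,"yaw":0,"gripper":40},
    {"tx":0,"ty":1,"tz":-93,"yaw":0,"gripper":40}
  ],
  "squeeze": 30
}}

```text
time: 2.05
ee_pos: [0.3731, 0.3381, 0.0099]
ee_rot: [0.628, 0.778, 0.001, 0.0]
contact_force: [-1.4, 0.8, 8.5]
grip_width: 0.0514
```

Emit:
{"name": "servo_tool", "arguments": {
  "series": [
    {"tx":0,"ty":0,"tz":0,"yaw":0,"gripper":40},
    {"tx":0,"ty":0,"tz":0,"yaw":0,"gripper":40},
    {"tx":0,"ty":0,"tz":20,"yaw":0,"gripper":40},
    {"tx":0,"ty":0,"tz":50,"yaw":0,"gripper":40},
    {"tx":0,"ty":0,"tz":90,"yaw":0,"gripper":40},
    {"tx":0,"ty":0,"tz":90,"yaw":0,"gripper":40}
  ],
  "squeeze": 30
}}

```text
time: 2.65
ee_pos: [0.3746, 0.3391, 0.1034]
ee_rot: [0.628, 0.778, 0.004, 0.001]
contact_force: [1.0, 0.6, -0.4]
grip_width: 0.0513
```

Run:
```python
from fit import *
for k in ["scene","wrist"]:
    s,c=grab(k); save(c,f"pics/{k}1.png"); np.savez(f"{k}1.npz",P=cloud(c,s),C=c["color"])
print(s["ee_pos"],s["contact_force"])
```

```text
[0.37363398 0.33843034 0.10111094] [-0.88417494 -0.13644293 -0.33763941]
```

View pics/scene1.png

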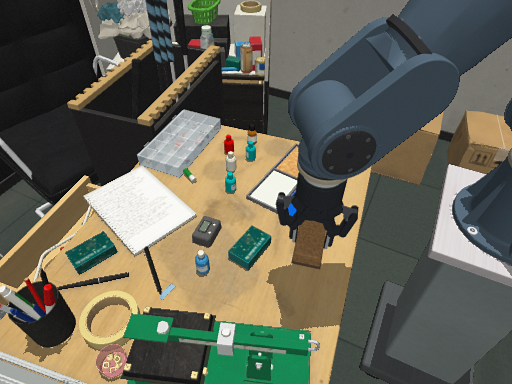

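View pics/wrist1.png

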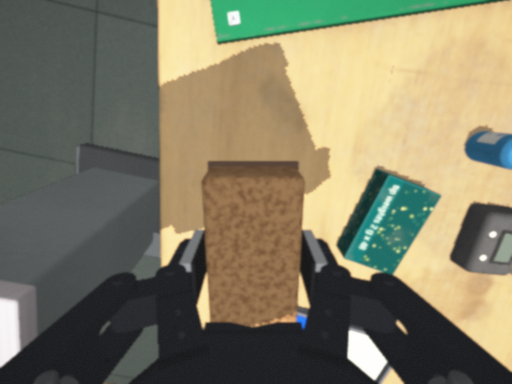

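The block is held between the jaws and lifted clear (wrist view, around (253,245)). Checking its tilt and offset in the hand.

```bash
cat > held.py <<'E'
from fit import *
import sys
def held(k,tag,e,r=.07,z0=.06,z1=.16):
    P,C=load(tag,k)
    R,G,B=C.T
    m=box(P,e[0],e[1],r,z0,z1)&(R>B+25)&(R<200); p=P[m]
    A=np.c_[p[:,:2]-np.array(e[:2]),np.ones(len(p))]; 
    for _ in range(4):
        s,*_r=np.linalg.lstsq(A,p[:,2],rcond=None); w=np.abs(A@s-p[:,2])<.003
        if w.sum()<30: break
        A=A[w];p=p[w]
    print(k,len(p),rect(p),"slopes",s.round(3))
if __name__=="__main__":
    for k in ["scene","wrist"]: held(k,"1",(.3736,.3384))
E
python3 held.py
```

```text
scene 473 (array([379.2, 345.7]), array([79.2, 64.3]), -78.4) slopes [ 0.014 -0.076  0.123]
wrist 9881 (array([372.8, 343.3]), array([89.7, 74.4]), -59.2) slopes [ 0.013 -0.01   0.122]
```

Emit:
{"name": "servo_tool", "arguments": {
  "series": [
    {"tx":14,"ty":-30,"tz":0,"yaw":-0.04,"gripper":40},
    {"tx":28,"ty":-65,"tz":0,"yaw":-0.08,"gripper":40},
    {"tx":45,"ty":-105,"tz":0,"yaw":-0.12,"gripper":40},
    {"tx":65,"ty":-145,"tz":0,"yaw":-0.16,"gripper":40},
    {"tx":85,"ty":-185,"tz":0,"yaw":-0.2,"gripper":40},
    {"tx":102,"ty":-225,"tz":0,"yaw":-0.24,"gripper":40},
    {"tx":118,"ty":-265,"tz":0,"yaw":-0.28,"gripper":40},
    {"tx":130,"ty":-295,"tz":0,"yaw":-0.32,"gripper":40},
    {"tx":139,"ty":-316,"tz":0,"yaw":-0.345,"gripper":40},
    {"tx":139,"ty":-316,"tz":-20,"yaw":-0.345,"gripper":40}
  ]
}}

```text
time: 3.75
ee_pos: [0.5132, 0.019, 0.0788]
ee_rot: [0.753, 0.658, 0.001, 0.001]
contact_force: [-0.1, 0.4, -1.3]
grip_width: 0.0513
```

Emit:
{"name": "servo_tool", "arguments": {
  "series": [
    {"tx":0,"ty":0,"tz":-25,"yaw":0,"gripper":40},
    {"tx":0,"ty":0,"tz":-45,"yaw":0,"gripper":40},
    {"tx":0,"ty":0,"tz":-45,"yaw":0,"gripper":40},
    {"tx":0,"ty":0,"tz":-45,"yaw":0,"gripper":40}
  ]
}}

```text
time: 4.15
ee_pos: [0.511, 0.0215, 0.033]
ee_rot: [0.752, 0.659, -0.001, -0.001]
contact_force: [0.2, -0.5, 0.4]
grip_width: 0.0514
```

Emit:
{"name": "servo_tool", "arguments": {
  "series": [
    {"tx":1,"ty":0,"tz":-8,"yaw":0,"gripper":40},
    {"tx":1,"ty":0,"tz":-14,"yaw":0,"gripper":40},
    {"tx":1,"ty":0,"tz":-16,"yaw":0,"gripper":40},
    {"tx":1,"ty":0,"tz":-16,"yaw":0,"gripper":40},
    {"tx":1,"ty":0,"tz":-16,"yaw":0,"gripper":40}
  ]
}}

```text
time: 4.65
ee_pos: [0.5125, 0.0215, 0.0174]
ee_rot: [0.752, 0.659, 0.0, 0.0]
contact_force: [0.3, -0.5, -0.0]
grip_width: 0.0515
```

Release and lift, then head towards the angle box (606, 338.5, short axis about 6.5°).

Emit:
{"name": "servo_tool", "arguments": {
  "series": [
    {"tx":0,"ty":0,"tz":0,"yaw":0,"gripper":75},
    {"tx":0,"ty":0,"tz":0,"yaw":0,"gripper":75},
    {"tx":0,"ty":0,"tz":0,"yaw":0,"gripper":75},
    {"tx":0,"ty":0,"tz":20,"yaw":0,"gripper":75},
    {"tx":0,"ty":0,"tz":60,"yaw":0,"gripper":75},
    {"tx":0,"ty":0,"tz":105,"yaw":0,"gripper":75},
    {"tx":0,"ty":30,"tz":125,"yaw":0,"gripper":75},
    {"tx":5,"ty":65,"tz":125,"yaw":0.03,"gripper":75},
    {"tx":15,"ty":105,"tz":125,"yaw":0.06,"gripper":75},
    {"tx":30,"ty":150,"tz":125,"yaw":0.1,"gripper":75}
  ]
}}

```text
time: 5.65
ee_pos: [0.5423, 0.1726, 0.1427]
ee_rot: [0.718, 0.696, 0.0, 0.0]
contact_force: [1.2, -0.7, 0.7]
grip_width: 0.0641
```

Emit:
{"name": "servo_tool", "arguments": {
  "series": [
    {"tx":15,"ty":40,"tz":0,"yaw":0.04,"gripper":90},
    {"tx":30,"ty":80,"tz":0,"yaw":0.08,"gripper":90},
    {"tx":48,"ty":120,"tz":0,"yaw":0.12,"gripper":90},
    {"tx":60,"ty":150,"tz":0,"yaw":0.147,"gripper":90},
    {"tx":64,"ty":167,"tz":-20,"yaw":0.147,"gripper":90},
    {"tx":64,"ty":167,"tz":-40,"yaw":0.147,"gripper":90},
    {"tx":64,"ty":167,"tz":-40,"yaw":0.147,"gripper":90}
  ]
}}

```text
time: 6.35
ee_pos: [0.6048, 0.3382, 0.0991]
ee_rot: [0.665, 0.747, -0.002, -0.001]
contact_force: [-0.8, 0.4, -1.0]
grip_width: 0.0773
```

Run:
```python
from fit import *
for k in ["side","wrist"]:
    s,c=grab(k); save(c,f"pics/{k}2.png"); np.savez(f"{k}2.npz",P=cloud(c,s),C=c["color"])
print(s["ee_pos"],s["ee_rot"])
P,C=load("2","side")
p=P[box(P,.5125,.022,.065,.03,.045)]; print("cork",rect(p),np.median(p[:,2]))
P,C=load("2","wrist")
p=P[box(P,.606,.339,.06,.018,.034)]; print("angle",len(p),rect(p),np.median(p[:,2]))
```

```text
[0.60559516 0.33818299 0.10110307] [ 6.65209805e-01  7.46655133e-01 -1.31561552e-03 -5.44149259e-04]
cork (array([513.3,  18.4]), array([91.9, 50.5]), 82.3) 0.03759963630137538
angle 3358 (array([605.9, 341.3]), array([62.8, 42.5]), -84.6) 0.02680154426600915
```

View pics/side2.png

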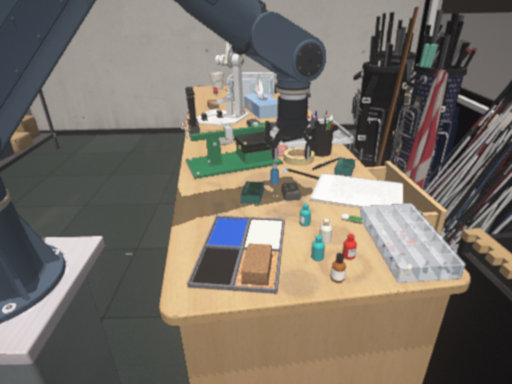

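View pics/wrist2.png

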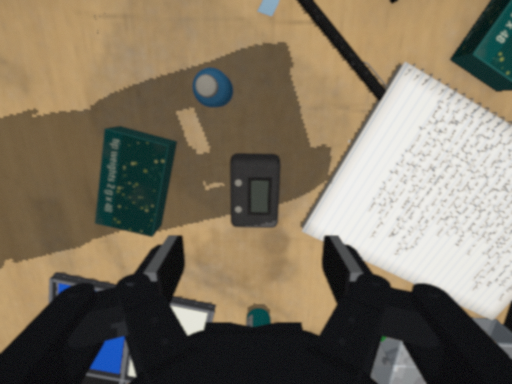

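The cork block lies centred on its pad. The wrist view shows the angle box at (255,190), between the jaws. Descend and grip.

Emit:
{"name": "servo_tool", "arguments": {
  "series": [
    {"tx":1,"ty":2,"tz":-30,"yaw":-0.02,"gripper":85},
    {"tx":1,"ty":2,"tz":-60,"yaw":-0.02,"gripper":85},
    {"tx":1,"ty":2,"tz":-85,"yaw":-0.02,"gripper":85},
    {"tx":1,"ty":2,"tz":-93,"yaw":-0.02,"gripper":85},
    {"tx":1,"ty":2,"tz":-93,"yaw":-0.02,"gripper":60},
    {"tx":1,"ty":2,"tz":-93,"yaw":-0.02,"gripper":35},
    {"tx":1,"ty":2,"tz":-93,"yaw":-0.02,"gripper":35},
    {"tx":1,"ty":2,"tz":-93,"yaw":-0.02,"gripper":35},
    {"tx":1,"ty":2,"tz":-93,"yaw":-0.02,"gripper":35},
    {"tx":1,"ty":2,"tz":-93,"yaw":-0.02,"gripper":35}
  ],
  "squeeze": 40
}}

```text
time: 7.45
ee_pos: [0.6086, 0.3409, 0.0117]
ee_rot: [0.673, 0.74, 0.002, 0.001]
contact_force: [-1.3, -2.1, 7.9]
grip_width: 0.0415
```

Emit:
{"name": "servo_tool", "arguments": {
  "series": [
    {"tx":0,"ty":0,"tz":0,"yaw":0,"gripper":35},
    {"tx":0,"ty":0,"tz":0,"yaw":0,"gripper":35}
  ]
}}

```text
time: 7.65
ee_pos: [0.6086, 0.3409, 0.0117]
ee_rot: [0.673, 0.74, 0.002, 0.001]
contact_force: [-0.6, -1.9, 7.9]
grip_width: 0.0414
```

Run:
```python
from fit import *
for k in ["scene","wrist"]:
    s,c=grab(k); save(c,f"pics/{k}3.png"); np.savez(f"{k}3.npz",P=cloud(c,s),C=c["color"])
i=cv2.imread("pics/scene3.png")[180:280,150:260]; cv2.imwrite("pics/scene3c.png",cv2.resize(i,None,fx=5,fy=5,interpolation=3))
P,C=load("3","wrist")
p=P[box(P,.606,.339,.06,.018,.034)&(C.max(1)<70)]; print("angle",len(p),rect(p),np.median(p[:,2]))
```

```text
angle 7323 (array([607.9, 343.2]), array([68.5, 60.2]), 4.7) 0.026713936753464743
```

View pics/scene3c.png

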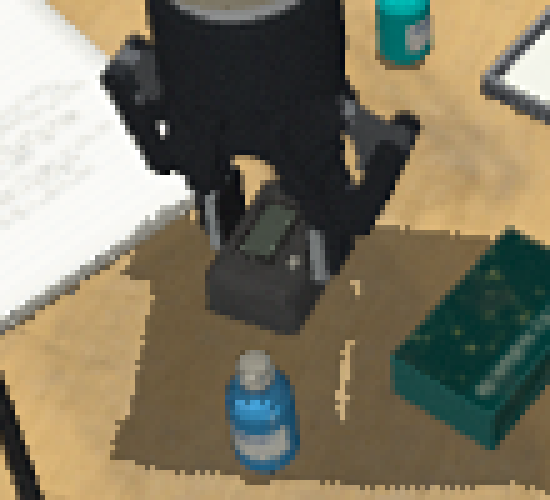

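View pics/wrist3.png

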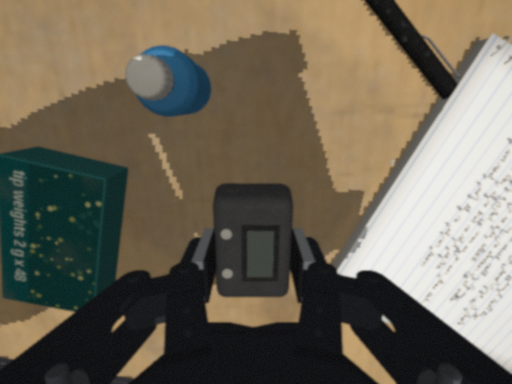

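The box sits flat and squarely between the pads ((255,240) in the wrist view). Lift.

Emit:
{"name": "servo_tool", "arguments": {
  "series": [
    {"tx":0,"ty":0,"tz":20,"yaw":0,"gripper":35},
    {"tx":0,"ty":0,"tz":50,"yaw":0,"gripper":35},
    {"tx":0,"ty":0,"tz":90,"yaw":0,"gripper":35},
    {"tx":0,"ty":0,"tz":90,"yaw":0,"gripper":35},
    {"tx":0,"ty":0,"tz":90,"yaw":0,"gripper":35}
  ]
}}

```text
time: 8.25
ee_pos: [0.6078, 0.3406, 0.1008]
ee_rot: [0.673, 0.74, 0.001, 0.0]
contact_force: [0.1, -0.3, -2.4]
grip_width: 0.0411
```

Run:
```python
from fit import *
for k in ["scene","wrist"]:
    s,c=grab(k); save(c,f"pics/{k}4.png"); np.savez(f"{k}4.npz",P=cloud(c,s),C=c["color"])
print(s["ee_pos"],s["ee_rot"],s["contact_force"],s["grip_width"])
P,C=load("4","wrist"); Q=P.reshape(384,512,3)
i=cv2.imread("pics/scene4.png")[120:280,150:310]; cv2.imwrite("pics/scene4c.png",cv2.resize(i,None,fx=3.5,fy=3.5,interpolation=3))
# plane of the box top along centre columns
q=Q[195:290,225:285].reshape(-1,3); A=np.c_[q[:,:2]-q[:,:2].mean(0),np.ones(len(q))]
for _ in range(4):
    r,*_x=np.linalg.lstsq(A,q[:,2],rcond=None); w=abs(A@r-q[:,2])<.004; A=A[w];q=q[w]
print(len(q),r.round(4))
```

```text
[0.60711995 0.34033323 0.09920167] [ 6.72722722e-01  7.39894675e-01 -8.91300421e-05 -2.46445254e-05] [ 0.35998637 -0.24474738 -2.5316406 ] 0.04106956588739737
5217 [ 0.0038 -0.0092  0.1145]
```

View pics/scene4c.png

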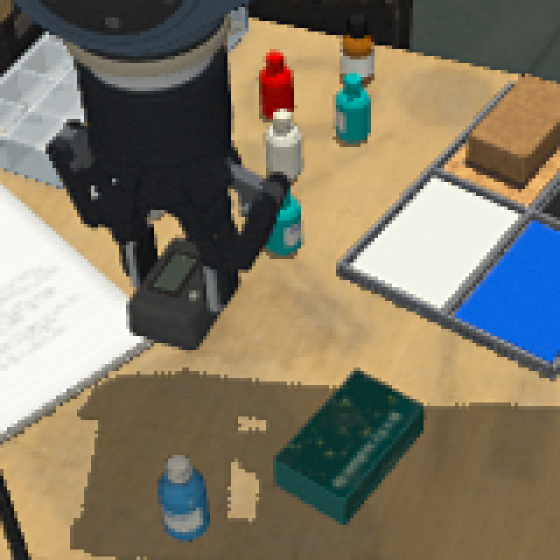

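View pics/wrist4.png

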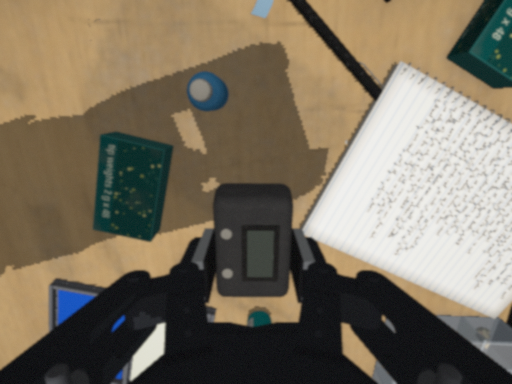

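Held level, box underside about 11 mm below the TCP. Carry it to the black pad.

Emit:
{"name": "servo_tool", "arguments": {
  "series": [
    {"tx":-18,"ty":-30,"tz":5,"yaw":-0.03,"gripper":35},
    {"tx":-37,"ty":-65,"tz":5,"yaw":-0.06,"gripper":35},
    {"tx":-59,"ty":-102,"tz":5,"yaw":-0.09,"gripper":35},
    {"tx":-81,"ty":-140,"tz":5,"yaw":-0.12,"gripper":35},
    {"tx":-103,"ty":-178,"tz":5,"yaw":-0.15,"gripper":35},
    {"tx":-125,"ty":-216,"tz":5,"yaw":-0.18,"gripper":35},
    {"tx":-147,"ty":-254,"tz":5,"yaw":-0.21,"gripper":35},
    {"tx":-165,"ty":-286,"tz":0,"yaw":-0.227,"gripper":35},
    {"tx":-178,"ty":-308,"tz":-20,"yaw":-0.227,"gripper":35},
    {"tx":-178,"ty":-308,"tz":-40,"yaw":-0.227,"gripper":35}
  ]
}}

```text
time: 9.35
ee_pos: [0.4274, 0.0306, 0.0583]
ee_rot: [0.753, 0.658, -0.001, -0.001]
contact_force: [0.8, 0.8, -1.7]
grip_width: 0.0411
```

Emit:
{"name": "servo_tool", "arguments": {
  "series": [
    {"tx":0,"ty":0,"tz":-20,"yaw":0,"gripper":35},
    {"tx":0,"ty":0,"tz":-30,"yaw":0,"gripper":35},
    {"tx":0,"ty":0,"tz":-30,"yaw":0,"gripper":35},
    {"tx":0,"ty":0,"tz":-30,"yaw":0,"gripper":35}
  ]
}}

```text
time: 9.75
ee_pos: [0.4294, 0.0326, 0.0294]
ee_rot: [0.752, 0.659, -0.0, -0.0]
contact_force: [0.2, 0.5, -2.4]
grip_width: 0.0411
```

Emit:
{"name": "servo_tool", "arguments": {
  "series": [
    {"tx":0,"ty":0,"tz":-6,"yaw":0,"gripper":35},
    {"tx":0,"ty":0,"tz":-10,"yaw":0,"gripper":35},
    {"tx":0,"ty":0,"tz":-12,"yaw":0,"gripper":35},
    {"tx":0,"ty":0,"tz":-12,"yaw":0,"gripper":35}
  ]
}}

```text
time: 10.15
ee_pos: [0.4296, 0.0325, 0.0185]
ee_rot: [0.752, 0.659, 0.0, 0.0]
contact_force: [-7.4, 0.8, 27.2]
grip_width: 0.0414
```

Emit:
{"name": "servo_tool", "arguments": {
  "series": [
    {"tx":0,"ty":0,"tz":1,"yaw":0,"gripper":35},
    {"tx":0,"ty":0,"tz":1,"yaw":0,"gripper":65},
    {"tx":0,"ty":0,"tz":1,"yaw":0,"gripper":65},
    {"tx":0,"ty":0,"tz":1,"yaw":0,"gripper":65},
    {"tx":0,"ty":0,"tz":20,"yaw":0,"gripper":65},
    {"tx":0,"ty":0,"tz":60,"yaw":0,"gripper":65},
    {"tx":0,"ty":0,"tz":105,"yaw":0,"gripper":65},
    {"tx":0,"ty":20,"tz":135,"yaw":0,"gripper":65},
    {"tx":10,"ty":55,"tz":135,"yaw":0,"gripper":65},
    {"tx":25,"ty":100,"tz":135,"yaw":0,"gripper":65}
  ]
}}

```text
time: 11.15
ee_pos: [0.4549, 0.133, 0.1534]
ee_rot: [0.753, 0.658, 0.001, 0.001]
contact_force: [1.5, -1.3, 0.0]
grip_width: 0.0556
```

Emit:
{"name": "servo_tool", "arguments": {
  "series": [
    {"tx":15,"ty":40,"tz":0,"yaw":0,"gripper":65},
    {"tx":30,"ty":80,"tz":0,"yaw":0,"gripper":65},
    {"tx":45,"ty":120,"tz":0,"yaw":0,"gripper":65},
    {"tx":60,"ty":160,"tz":0,"yaw":0,"gripper":65},
    {"tx":75,"ty":200,"tz":0,"yaw":0,"gripper":65},
    {"tx":90,"ty":235,"tz":0,"yaw":0,"gripper":65},
    {"tx":102,"ty":265,"tz":0,"yaw":0,"gripper":65},
    {"tx":110,"ty":289,"tz":0,"yaw":0,"gripper":65},
    {"tx":110,"ty":289,"tz":0,"yaw":0,"gripper":65}
  ]
}}

```text
time: 12.05
ee_pos: [0.5644, 0.4239, 0.1513]
ee_rot: [0.752, 0.66, 0.0, -0.0]
contact_force: [-0.2, -0.6, -0.1]
grip_width: 0.0556
```

Run:
```python
from fit import *
for k in ["side","wrist"]:
    s,c=grab(k); save(c,f"pics/{k}5.png"); np.savez(f"{k}5.npz",P=cloud(c,s),C=c["color"])
print(s["ee_pos"],s["ee_rot"])
P,C=load("5","side")
p=P[box(P,.5125,.022,.065,.03,.045)]; print("cork",rect(p),np.median(p[:,2]))
p=P[box(P,.4295,.033,.045,.026,.04)]; print("angle",len(p),rect(p),np.median(p[:,2]))
P,C=load("5","wrist")
p=P[box(P,.565,.421,.03,.008,.046)];print("blue",cyl(p)); t=P[box(P,.565,.421,.02,.054,.07)];print(rect(t))
```

```text
[0.56409302 0.42228913 0.15128674] [ 7.51743085e-01  6.59455931e-01 -4.54969542e-04 -4.44766338e-05]
cork (array([493.2,  21.8]), array([93. , 91.1]), 82.3) 0.03754528978743109
angle 457 (array([430.6,  28.2]), array([62.9, 42.4]), 82.1) 0.03316461767437272
blue [0.56412509 0.4220389 ]
(array([564.3, 423.2]), array([13.5, 13.3]), 56.6)
```

View pics/side5.png

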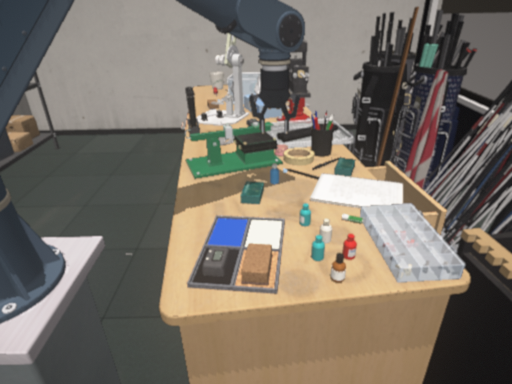

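View pics/wrist5.png

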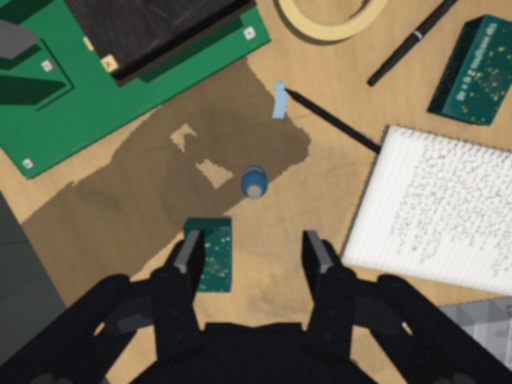

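The angle box lies on the black pad (side view (216,262)). The blue bottle at (255,183) in the wrist view is centred between the jaws. Go down on it.

Emit:
{"name": "servo_tool", "arguments": {
  "series": [
    {"tx":0,"ty":0,"tz":-40,"yaw":0,"gripper":65},
    {"tx":0,"ty":0,"tz":-80,"yaw":0,"gripper":65},
    {"tx":0,"ty":0,"tz":-115,"yaw":0,"gripper":65},
    {"tx":0,"ty":0,"tz":-135,"yaw":0,"gripper":65},
    {"tx":0,"ty":0,"tz":-140,"yaw":0,"gripper":65},
    {"tx":0,"ty":0,"tz":-140,"yaw":0,"gripper":20},
    {"tx":0,"ty":0,"tz":-140,"yaw":0,"gripper":20},
    {"tx":0,"ty":0,"tz":-140,"yaw":0,"gripper":20},
    {"tx":0,"ty":0,"tz":-140,"yaw":0,"gripper":20},
    {"tx":0,"ty":0,"tz":-140,"yaw":0,"gripper":20}
  ],
  "squeeze": 30
}}

```text
time: 13.15
ee_pos: [0.5652, 0.4218, 0.0141]
ee_rot: [0.752, 0.659, 0.001, 0.0]
contact_force: [-0.7, -2.3, 6.8]
grip_width: 0.026
```

Emit:
{"name": "servo_tool", "arguments": {
  "series": [
    {"tx":0,"ty":0,"tz":0,"yaw":0,"gripper":20},
    {"tx":0,"ty":0,"tz":0,"yaw":0,"gripper":20},
    {"tx":0,"ty":0,"tz":20,"yaw":0,"gripper":20},
    {"tx":0,"ty":0,"tz":55,"yaw":0,"gripper":20},
    {"tx":0,"ty":0,"tz":95,"yaw":0,"gripper":20},
    {"tx":0,"ty":0,"tz":95,"yaw":0,"gripper":20},
    {"tx":0,"ty":0,"tz":95,"yaw":0,"gripper":20}
  ]
}}

```text
time: 13.85
ee_pos: [0.5648, 0.4218, 0.1095]
ee_rot: [0.752, 0.659, 0.001, 0.0]
contact_force: [0.1, -0.2, -1.5]
grip_width: 0.0258
```

Run:
```python
from fit import *
for k in ["scene","wrist"]:
    s,c=grab(k); save(c,f"pics/{k}6.png"); np.savez(f"{k}6.npz",P=cloud(c,s),C=c["color"])
e=s["ee_pos"];print(e,s["ee_rot"],s["grip_width"])
for k in ["scene","wrist"]:
    P,C=load("6",k); 
    m=box(P,e[0],e[1],.03,.05,.17)&(C[:,2]>C[:,0]+50);p=P[m];print(k,len(p),p.min(0),p.max(0))
i=cv2.imread("pics/scene6.png")[120:320,100:300]; cv2.imwrite("pics/scene6c.png",cv2.resize(i,None,fx=2.9,fy=2.9,interpolation=3))
```

```text
[0.56422032 0.42138988 0.10790797] [7.52188529e-01 6.58947945e-01 1.50038973e-04 1.97510214e-05] 0.02589304379161564
scene 105 [0.55230555 0.42403759 0.09639159] [0.57487128 0.43675446 0.14337695]
wrist 1635 [0.55151881 0.4175238  0.09918008] [0.57694472 0.43661135 0.1429418 ]
```

View pics/scene6c.png

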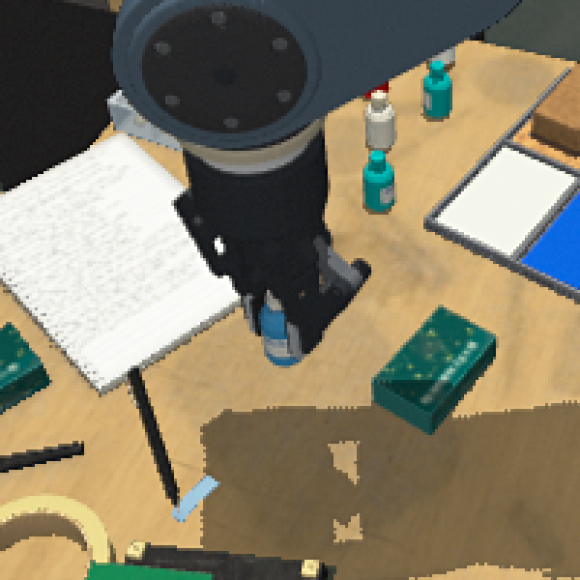

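View pics/wrist6.png

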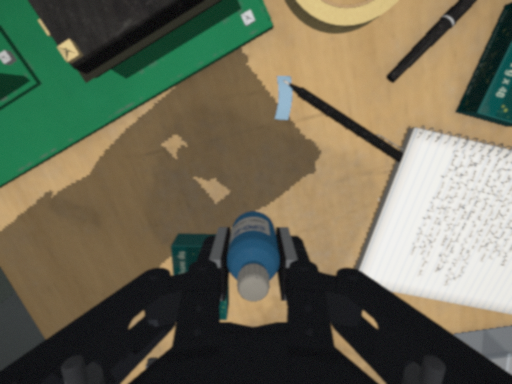

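Bottle held upright. Carry it to the blue pad (445.5, 154).

Emit:
{"name": "servo_tool", "arguments": {
  "series": [
    {"tx":-14,"ty":-30,"tz":0,"yaw":0,"gripper":20},
    {"tx":-30,"ty":-65,"tz":0,"yaw":0,"gripper":20},
    {"tx":-47,"ty":-105,"tz":0,"yaw":0,"gripper":20},
    {"tx":-64,"ty":-145,"tz":0,"yaw":0,"gripper":20},
    {"tx":-82,"ty":-185,"tz":0,"yaw":0,"gripper":20},
    {"tx":-98,"ty":-222,"tz":0,"yaw":0,"gripper":20},
    {"tx":-110,"ty":-250,"tz":0,"yaw":0,"gripper":20},
    {"tx":-119,"ty":-269,"tz":-20,"yaw":0,"gripper":20},
    {"tx":-119,"ty":-269,"tz":-45,"yaw":0,"gripper":20},
    {"tx":-119,"ty":-269,"tz":-65,"yaw":0,"gripper":20}
  ]
}}

```text
time: 14.95
ee_pos: [0.4444, 0.1517, 0.0408]
ee_rot: [0.753, 0.659, -0.001, -0.0]
contact_force: [0.5, 0.8, -0.2]
grip_width: 0.0263
```

Emit:
{"name": "servo_tool", "arguments": {
  "series": [
    {"tx":0,"ty":0,"tz":-10,"yaw":0,"gripper":20},
    {"tx":0,"ty":0,"tz":-15,"yaw":0,"gripper":20},
    {"tx":0,"ty":0,"tz":-19,"yaw":0,"gripper":20},
    {"tx":0,"ty":0,"tz":-20,"yaw":0,"gripper":20},
    {"tx":0,"ty":0,"tz":-20,"yaw":0,"gripper":20}
  ]
}}

```text
time: 15.45
ee_pos: [0.4456, 0.1526, 0.0226]
ee_rot: [0.752, 0.659, 0.0, 0.0]
contact_force: [0.9, -0.5, -0.7]
grip_width: 0.0264
```

Emit:
{"name": "servo_tool", "arguments": {
  "series": [
    {"tx":0,"ty":0,"tz":-1,"yaw":0,"gripper":20},
    {"tx":0,"ty":0,"tz":-2,"yaw":0,"gripper":20},
    {"tx":0,"ty":0,"tz":-2,"yaw":0,"gripper":20}
  ]
}}

```text
time: 15.75
ee_pos: [0.4457, 0.1526, 0.021]
ee_rot: [0.752, 0.659, 0.0, 0.0]
contact_force: [-1.6, -1.0, 8.7]
grip_width: 0.0262
```

Contact with the pad. Release gently, lift straight up and go above the white bottle (665.5, 121.5).

Emit:
{"name": "servo_tool", "arguments": {
  "series": [
    {"tx":0,"ty":0,"tz":0,"yaw":0,"gripper":40},
    {"tx":0,"ty":0,"tz":0,"yaw":0,"gripper":55},
    {"tx":0,"ty":0,"tz":0,"yaw":0,"gripper":60},
    {"tx":0,"ty":0,"tz":0,"yaw":0,"gripper":60},
    {"tx":0,"ty":0,"tz":20,"yaw":0,"gripper":60},
    {"tx":0,"ty":0,"tz":60,"yaw":0,"gripper":60},
    {"tx":0,"ty":0,"tz":105,"yaw":0,"gripper":60},
    {"tx":10,"ty":0,"tz":130,"yaw":0,"gripper":60},
    {"tx":50,"ty":-8,"tz":130,"yaw":0,"gripper":60},
    {"tx":90,"ty":-16,"tz":130,"yaw":0,"gripper":60}
  ]
}}

```text
time: 16.75
ee_pos: [0.5368, 0.1365, 0.1517]
ee_rot: [0.752, 0.659, 0.001, 0.001]
contact_force: [-0.4, 0.6, 0.4]
grip_width: 0.0513
```

Emit:
{"name": "servo_tool", "arguments": {
  "series": [
    {"tx":45,"ty":-6,"tz":0,"yaw":0,"gripper":60},
    {"tx":85,"ty":-10,"tz":0,"yaw":0,"gripper":60},
    {"tx":115,"ty":-14,"tz":0,"yaw":0,"gripper":60},
    {"tx":130,"ty":-15,"tz":0,"yaw":0,"gripper":60},
    {"tx":130,"ty":-15,"tz":0,"yaw":0,"gripper":60},
    {"tx":130,"ty":-15,"tz":0,"yaw":0,"gripper":60}
  ]
}}

```text
time: 17.35
ee_pos: [0.6647, 0.1215, 0.1498]
ee_rot: [0.752, 0.659, -0.0, -0.0]
contact_force: [0.2, 0.5, 0.2]
grip_width: 0.051
```

Run:
```python
from fit import *
for k in ["side","wrist"]:
    s,c=grab(k); save(c,f"pics/{k}7.png"); np.savez(f"{k}7.npz",P=cloud(c,s),C=c["color"])
print(s["ee_pos"],s["ee_rot"],s["grip_width"])
P,C=load("7","side")
p=P[box(P,.4455,.154,.03,.015,.052)];print("blue",cyl(p),P[box(P,.4455,.154,.03,.015,.09)].max(0))
P,C=load("7","wrist")
p=P[box(P,.6655,.1215,.03,.008,.041)];print("white",cyl(p)); t=P[box(P,.6655,.1215,.02,.049,.07)];print(rect(t))
```

```text
[0.66450199 0.12163072 0.15000546] [ 7.52136540e-01  6.59007103e-01 -3.95467290e-04 -3.27637015e-04] 0.05115022953780668
blue [0.44701313 0.15281597] [0.46030237 0.15795124 0.068237  ]
white [0.66410195 0.12164513]
(array([664.3, 122.8]), array([13.5, 13.3]), 25.1)
```

View pics/side7.png

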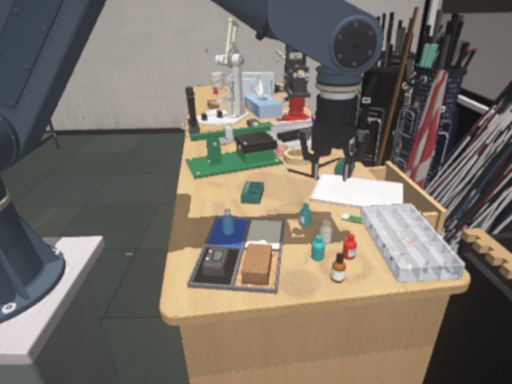

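View pics/wrist7.png

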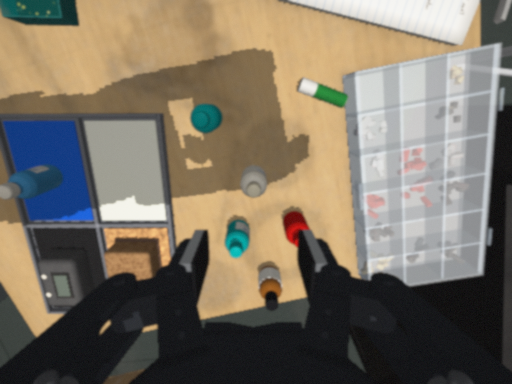

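The blue bottle stands on its pad (228,222 in side view). The white bottle at (254,182) in the wrist view is centred under the jaws, with clear space where the fingers go down. Descend and grip.

Emit:
{"name": "servo_tool", "arguments": {
  "series": [
    {"tx":0,"ty":1,"tz":-40,"yaw":0,"gripper":60},
    {"tx":0,"ty":1,"tz":-75,"yaw":0,"gripper":60},
    {"tx":0,"ty":1,"tz":-110,"yaw":0,"gripper":60},
    {"tx":0,"ty":1,"tz":-135,"yaw":0,"gripper":60},
    {"tx":0,"ty":1,"tz":-142,"yaw":0,"gripper":60},
    {"tx":0,"ty":1,"tz":-142,"yaw":0,"gripper":20},
    {"tx":0,"ty":1,"tz":-142,"yaw":0,"gripper":20},
    {"tx":0,"ty":1,"tz":-142,"yaw":0,"gripper":20},
    {"tx":0,"ty":1,"tz":-142,"yaw":0,"gripper":20},
    {"tx":0,"ty":1,"tz":-142,"yaw":0,"gripper":20}
  ],
  "squeeze": 30
}}

```text
time: 18.45
ee_pos: [0.6661, 0.1226, 0.0098]
ee_rot: [0.752, 0.659, 0.001, 0.001]
contact_force: [-1.2, 0.3, 7.7]
grip_width: 0.026
```

Emit:
{"name": "servo_tool", "arguments": {
  "series": [
    {"tx":0,"ty":0,"tz":0,"yaw":0,"gripper":20},
    {"tx":0,"ty":0,"tz":0,"yaw":0,"gripper":20},
    {"tx":0,"ty":0,"tz":20,"yaw":0,"gripper":20},
    {"tx":0,"ty":0,"tz":55,"yaw":0,"gripper":20},
    {"tx":0,"ty":0,"tz":95,"yaw":0,"gripper":20},
    {"tx":0,"ty":0,"tz":115,"yaw":0,"gripper":20},
    {"tx":0,"ty":0,"tz":115,"yaw":0,"gripper":20}
  ]
}}

```text
time: 19.15
ee_pos: [0.6671, 0.1227, 0.1272]
ee_rot: [0.752, 0.659, 0.003, 0.002]
contact_force: [0.3, 0.1, -0.5]
grip_width: 0.0263
```

Run:
```python
from fit import *
for k in ["side","wrist"]:
    s,c=grab(k); save(c,f"pics/{k}8.png"); np.savez(f"{k}8.npz",P=cloud(c,s),C=c["color"])
e=s["ee_pos"];print(e,s["grip_width"],s["contact_force"])
P,C=load("8","wrist"); m=box(P,e[0],e[1],.03,e[2],e[2]+.03)&(C.min(1)>110);p=P[m];print(len(p),np.percentile(p,[1,99],axis=0))
```

```text
[0.66597317 0.12251325 0.12469442] 0.026052862128230762 [-0.39023224 -0.50328708 -0.87716841]
946 [[0.65397814 0.11628071 0.12680324]
 [0.67746372 0.13597812 0.15466503]]
```

View pics/side8.png

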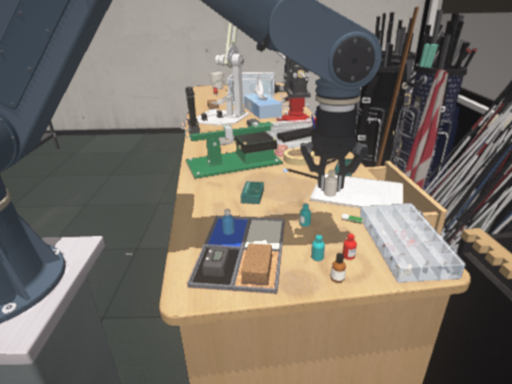

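View pics/wrist8.png

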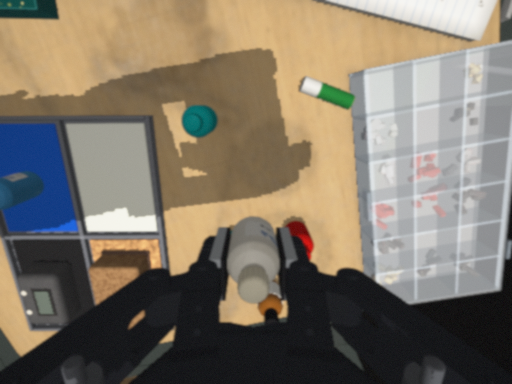

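Held upright. Carry to the white pad (528.7, 143).

Emit:
{"name": "servo_tool", "arguments": {
  "series": [
    {"tx":-30,"ty":5,"tz":0,"yaw":0,"gripper":20},
    {"tx":-65,"ty":10,"tz":0,"yaw":0,"gripper":20},
    {"tx":-100,"ty":15,"tz":0,"yaw":0,"gripper":20},
    {"tx":-125,"ty":19,"tz":0,"yaw":0,"gripper":20},
    {"tx":-137,"ty":20,"tz":0,"yaw":0,"gripper":20},
    {"tx":-137,"ty":20,"tz":-30,"yaw":0,"gripper":20},
    {"tx":-137,"ty":20,"tz":-60,"yaw":0,"gripper":20},
    {"tx":-137,"ty":20,"tz":-85,"yaw":0,"gripper":20},
    {"tx":-137,"ty":20,"tz":-95,"yaw":0,"gripper":20},
    {"tx":-137,"ty":20,"tz":-95,"yaw":0,"gripper":20}
  ]
}}

```text
time: 20.25
ee_pos: [0.5271, 0.1422, 0.0265]
ee_rot: [0.752, 0.659, -0.002, -0.001]
contact_force: [-0.6, 0.1, 0.2]
grip_width: 0.0261
```

Emit:
{"name": "servo_tool", "arguments": {
  "series": [
    {"tx":0,"ty":0,"tz":-6,"yaw":0,"gripper":20},
    {"tx":0,"ty":0,"tz":-10,"yaw":0,"gripper":20},
    {"tx":0,"ty":0,"tz":-11,"yaw":0,"gripper":20},
    {"tx":0,"ty":0,"tz":-11,"yaw":0,"gripper":20}
  ]
}}

```text
time: 20.65
ee_pos: [0.5286, 0.1425, 0.0176]
ee_rot: [0.752, 0.659, 0.0, 0.0]
contact_force: [-0.1, -0.5, -1.7]
grip_width: 0.0261
```

Emit:
{"name": "servo_tool", "arguments": {
  "series": [
    {"tx":0,"ty":0,"tz":-1,"yaw":0,"gripper":20},
    {"tx":0,"ty":0,"tz":-2,"yaw":0,"gripper":20},
    {"tx":0,"ty":0,"tz":-2,"yaw":0,"gripper":20}
  ]
}}

```text
time: 20.95
ee_pos: [0.5288, 0.1425, 0.0167]
ee_rot: [0.752, 0.659, 0.0, 0.0]
contact_force: [-5.7, -1.0, 16.0]
grip_width: 0.0257
```

Emit:
{"name": "servo_tool", "arguments": {
  "series": [
    {"tx":0,"ty":0,"tz":1,"yaw":0,"gripper":20},
    {"tx":0,"ty":0,"tz":1,"yaw":0,"gripper":40},
    {"tx":0,"ty":0,"tz":1,"yaw":0,"gripper":60},
    {"tx":0,"ty":0,"tz":1,"yaw":0,"gripper":60},
    {"tx":0,"ty":0,"tz":20,"yaw":0,"gripper":60},
    {"tx":0,"ty":0,"tz":60,"yaw":0,"gripper":60},
    {"tx":0,"ty":0,"tz":105,"yaw":0,"gripper":60},
    {"tx":0,"ty":0,"tz":150,"yaw":0,"gripper":60},
    {"tx":-20,"ty":45,"tz":180,"yaw":0,"gripper":60},
    {"tx":-45,"ty":85,"tz":200,"yaw":0,"gripper":60}
  ]
}}

```text
time: 21.95
ee_pos: [0.488, 0.2211, 0.2138]
ee_rot: [0.753, 0.658, 0.001, 0.001]
contact_force: [0.7, -0.7, -0.0]
grip_width: 0.051
```

Emit:
{"name": "servo_tool", "arguments": {
  "series": [
    {"tx":-30,"ty":40,"tz":10,"yaw":0,"gripper":60},
    {"tx":-60,"ty":80,"tz":10,"yaw":0,"gripper":60},
    {"tx":-90,"ty":120,"tz":10,"yaw":0,"gripper":60},
    {"tx":-120,"ty":160,"tz":10,"yaw":0,"gripper":60},
    {"tx":-150,"ty":200,"tz":10,"yaw":0,"gripper":60},
    {"tx":-180,"ty":235,"tz":10,"yaw":0,"gripper":60},
    {"tx":-180,"ty":235,"tz":10,"yaw":0,"gripper":60},
    {"tx":-180,"ty":235,"tz":10,"yaw":0,"gripper":60}
  ]
}}

```text
time: 22.75
ee_pos: [0.3069, 0.4559, 0.2214]
ee_rot: [0.752, 0.66, -0.0, 0.0]
contact_force: [-0.5, 0.1, -0.3]
grip_width: 0.0512
```

Run:
```python
from fit import *
for k in ["scene","side"]:
    s,c=grab(k); save(c,f"pics/{k}9.png"); np.savez(f"{k}9.npz",P=cloud(c,s),C=c["color"])
print(s["time"],s["ee_pos"],s["contact_force"])
for k in ["scene","side"]:
    P,C=load("9",k); print(k)
    p=P[box(P,.4455,.154,.03,.015,.052)];print("blue",cyl(p).round(4),P[box(P,.4455,.154,.03,.015,.09)][:,2].max())
    p=P[box(P,.5287,.143,.03,.015,.047)];print("white",cyl(p).round(4),P[box(P,.5287,.143,.03,.015,.09)][:,2].max())
    p=P[box(P,.5125,.022,.065,.0345,.045)]; print("cork",rect(p),np.median(p[:,2]))
    p=P[box(P,.4295,.033,.045,.026,.04)]; print("angle",len(p),rect(p),np.median(p[:,2]))
    p=P[box(P,.668,-.0065,.03,.008,.043)];print("amber",len(p),cyl(p).round(4))
    p=P[box(P,.50,.336,.07,.02,.032)];print("carton",len(p),rect(p))
```

```text
22.8 [0.30764555 0.45524769 0.22147061] [ 0.24795872 -0.27069701  0.4533812 ]
scene
blue [0.4467 0.1509] 0.06850105399956836
white [0.5285 0.1412] 0.06344724822025198
cork (array([511.3,  21.9]), array([92.5, 49.4]), 83.2) 0.03724984818584788
angle 73 (array([446.,  48.]), array([46.8, 20.3]), -67.7) 0.0321533562156204
amber 108 [ 0.6674 -0.0066]
carton 870 (array([499.2, 337.2]), array([87.3, 52.9]), 81.5)
side
blue [0.447 0.153] 0.06863543077334643
white [0.5298 0.1411] 0.0634532787637479
cork (array([513.4,  18. ]), array([90.1, 50.1]), 82.7) 0.037655129930396575
angle 451 (array([431.1,  29.5]), array([62.7, 42.5]), 83.2) 0.03317660210953829
amber 247 [ 0.6687 -0.0067]
carton 319 (array([501.7, 334.9]), array([90.1, 51.9]), 80.9)
```

View pics/side9.png

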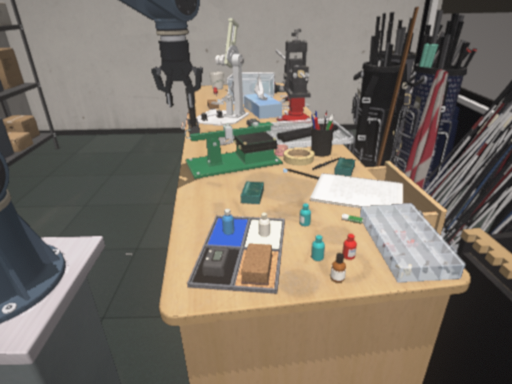

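View pics/scene9.png

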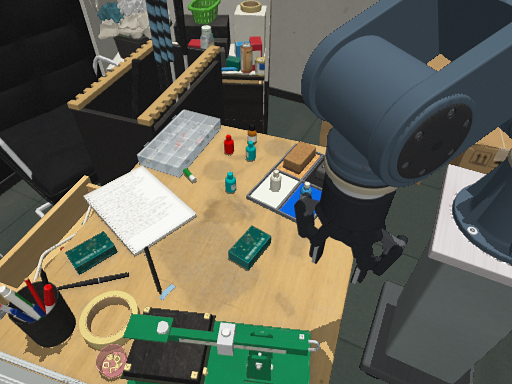

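Both views agree: all four things stand or lie on their own pads within about 4 mm. The scene view hides the angle box behind the arm, but the side view shows it clearly. The amber bottle and carton have not moved. Handing in.

```bash
python3 -c "
from bench import bot
print(bot.hand_in())"
```

```text
the job is handed in; nothing more can be done
None
```

I loaded all four things into the tray, each on the pad of its own colour, and handed the job in at about 23 s of the 101 s allowed. No verdict was given.

| Thing | Distance from pad centre | Other checks |
|---|---|---|
| White bottle | about 2 mm | top at the height expected for standing upright |
| Blue bottle | about 1.5–3 mm | top at the height expected for standing upright |
| Cork block | about 1–4 mm | flat, along the pad within about 1° |
| Angle box | about 4 mm | flat, along the pad within about 1° |

The amber bottle and the green carton measured within about 1 mm of where they started.

- **One view only:** the arm hid the angle box from the scene camera at the end, so its figures come from the side camera alone.
- **Camera disagreement:** the two cameras differed by up to about 4 mm in y on the block, and both readings are inside the 12 mm limit.
- **Narrower grip:** the gripper closed to 41 mm on the angle box, although its stated width is 46 mm. It was still held level and set down flat.
- **Contact force:** the highest force I read was 27 N, when the angle box touched down.

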